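# Lock the crankshaft of a jump-ring winder with its pin

## Task

Lock the shaft of the hand winder: take its locking pin (the one with the fat knurled head) from the wooden stand, stand it in the hole on top of the winder's housing, and turn the crank slowly until you feel the pin catch in the shaft's hidden cross-hole. Stop as soon as it catches and do not force the crank against the pin; then push the pin through until its head sits flat on the housing and let go. Leave the punch in the stand and the other loose things where they are.

Things in the scene. Friction and masses are not known exactly. Their poses are not given: they have to be found in the camera images.
- winder: Hand-cranked winder fixed to the bench: grey base plate 220x100x12 mm on a wooden plinth 200x80x45, housing block 56x68 with flat top 189 above the bench, mandrel and tail post behind. Origin on the bench straight below the housing's vertical hole; x along the shaft from crank to tail post (crank on the -x side), z up.
- shaft_mid (a point): Hidden in the housing: centre of the cross-hole, on the shaft's axis, 135 mm above the bench. Shaft 36 in diameter, axis along the winder's x. One cross-hole 12.5 wide, right through (comes up every half turn), at an unknown angle to the crank, never lined up at the start. A nylon plug fills it to 10 below the surface at both ends; about 6 N of friction hold it and the pin pushes it out ahead.
- bore_mouth (a point): Centre of the mouth of the vertical hole in the top of the housing, 189 mm above the bench; hole 11.5 mm in diameter with a 2 chamfer, 32 deep down to the shaft's space, and carries on as a 13 hole below the shaft.
- handle (a point): Middle of the crank's wooden handle: a freely spinning round bar 15 mm in diameter, 68 long, parallel to the shaft, on a crank of 45 radius; 95 in front of the housing's hole (winder's -x), 47 clear of the crank arm. A downward gripper can carry it full circle, either way. Free turning takes about 1.5 N here, 8 to 12 N tell a stop, over 20 N is forcing it. It stays where left.
- pin: Steel locking pin, 102 mm tall, about 80 g: round shank 10 in diameter, 80 long, with a tip tapered to 7 over 3, below a dark knurled round head 22 in diameter and 22 high. Origin at the tip, z towards the head. Starts upright in one of the stand's two holes, tip 7 above the bench, head clear above the stand.
- collar (a point): Centre of the underside of the pin's head, 80 above the tip. Above the housing's top it is 44 mm with the pin standing on the shaft, 34 once it has dropped by itself into the cross-hole (the crank then meets a stop either way, some 35 degrees apart), 0 when home. The pin slides on only with the crank unloaded and near the middle between these two stops.
- punch: Headless straight brass-coloured punch, 9 mm in diameter and 81 tall, in the stand's other hole; not needed. Origin at its lower end, z along it.
- stand: Wooden block 130x44x35 mm with two holes 12 in diameter and 28 deep in its top, 35 to either side of its middle along its x. Origin at the middle of its underside.
- wax: Loose cake of wax 34x48x22 mm, not needed. Origin at the middle of its underside.
- clamp: Loose wooden ring clamp 30x149x24 mm, not needed. Origin at the middle of its underside.

How it is judged:
On the way, in this order (a step that is already met when the one before it is completed fails the run):
1. the pin stands in the housing's hole, on the shaft (horizontal distance between pin and bore_mouth below 0.006 m and z of pin in the frame of bore_mouth below -0.02 m and angle between pin's own z axis and vertical below 0.2 rad), for 0.2 s.
2. the pin has caught in the shaft's cross-hole (horizontal distance between pin and bore_mouth below 0.006 m and z of pin in the frame of bore_mouth below -0.041 m), for 0.2 s.
At the end, for the whole second after the job is handed in: The locking pin is through the housing and the shaft, upright (within 0.1 rad) and at rest, its head's underside within 4 mm of the housing's top and centred on the hole within 4 mm (horizontal distance between collar and bore_mouth below 0.004 m and z of collar in the frame of bore_mouth below 0.004 m and angle between pin's own z axis and vertical below 0.1 rad and linear speed of pin below 0.02 m/s); the robot touches nothing.
It fails at once if the crank is forced against the pin (more than about 80 N between pin and shaft, which some 20 N at the crank handle give) (contact force between pin and shaft above 80 N).
It fails at once if the punch is taken out or knocked over (distance of punch from where it was at the start of the episode above 0.02 m or angle between punch's own z axis and vertical above 0.4 rad).
It fails at once if the wax or the ring clamp is moved more than 30 mm (distance of any of wax, clamp from where it was at the start of the episode above 0.03 m).
It also fails if it takes over 72 s, if anything falls off the work surface, if the arm or the gripper's body presses on something with over 40 N, if the wrist force passes 120 N, or if a joint passes its speed limit or range.

## Robot

A 7-joint arm with a two-finger parallel gripper is mounted at the origin on a cart in front of the work surface, level with it; the furniture and walls round the work are solid. World frame = base frame: x ahead of the robot, y to its left, z up, the work surface at z = 0. Lengths are in m, angles in rad, forces in N, time in s.
With the tool pointing down it reaches from about 0.4 to 0.85 m from the base axis. Payload 10.4 kg.
Tool frame: the origin (TCP) lies at the centre of the arm's flange, where the gripper is bolted on; the fingertips stand 173 mm ahead of it and the grasp point (between the pads) lies 155 mm ahead of it; z points along the fingers, y is the line along which they close (so a half turn about z gives the same grasp; the last joint's range is limited). The gripper opens to 85 mm and grips with 20 to 120 N. Pads are 22 mm wide; open, the fingers measure 114 mm over their backs; the gripper's body (76 mm by 85 mm) begins 54 mm behind the grasp point. The pads swing forward as they close: fully open they stand 13 mm farther back than shut.
Start: joints at [-1.347, 0.332, -0.065, 1.46, 0.022, 1.35, -0.088], TCP at [0.153, 0.606, 0.405] pointing down, gripper open.
Joint ranges: [-2.6, 2.6], [-0.5, 2.12], [-1.47, 1.34], [0.16, 2.42], [-1.27, 4.41], [0.06, 2.06], [-2.6, 2.6]. Speed limits (rad/s): [2.22, 2.22, 2.79, 2.79, 3.14, 3.14, 3.14].

## Interface

Orientations are given as a unit quaternion [x, y, z, w].
In Python, from workcell import manip, viewer, finder gives the robot as it stands.
- The arm moves only by the tool arm_command, never from a script. Its argument "plan" is a list of rows, each an object with "dp": the shift along the tool's x, y, z in mm, a list of three; "spin": the turn about the tool's z in rad. A call has 1 to 5 rows; each row shifts and turns the commanded pose from where the row before left it, along the tool's axes as they then stand; what a row does not reach is not made up. A row lasts 1/10 s, in which the tool goes at most 50 mm and 8.59 degrees, less where a joint would pass 70% of its speed; a pose out of reach is approached as far as the arm can. A call is refused whole if a number of a shift passes 50 or a number of a turn 0.15, either way. A call with a gripper value outside its range is refused whole. "grip" is the closure, from -1 (fully open) to 1 (shut), set as the call begins (left out, the last holds). The fingers move at their own pace and stop on an object; "newtons" is the grip in N (left out, the last holds). Time passes only in rows, so rows that do not move let the fingers close. It gives the time, the measured TCP pose, the force, the opening and the grip force at its end, in the units of the state.
- manip.get_obs(): the state, without advancing time (a new reading comes with each control period).
- viewer.camera(name): name is "scene" or "top" or "wrist"; returns the picture (420x560x3 uint8, blue, green, red); there is no depth.
- viewer.camera_params(name): a dict with "vertical_fov" (degrees; the focal length in pixels is half the picture's height over the tangent of half this angle, whatever the lens; pixels are square), "cx", "cy" (the principal point, pixels), "R" (3x3) and "t" (3): a world point X has camera coordinates R X + t; the wrist camera has in their place "T_tool_cam" (4x4, takes a point from camera to tool coordinates, whose origin is the TCP and whose axes are the flange's). Camera axes: x right, y down, z forward; pixel columns grow to the right and rows downward; lengths in m; the calibration is good to about 2 mm. A picture is of the moment at which its call begins: read the wrist's pose just before it. camera_params takes no time and is no camera call.
- manip.hand_in(): hands the job in; it is judged then, once.
Trained networks look in the newest picture that a camera, given by its name, has taken for a name from the list of things; names that differ only in an ending like _2 or _b are one class to them, and where a whole thing is asked for, a point or a joint stands for the part that bears it (a point fixed in the world has none). Each returns a list of dicts, best first, with "score" (0 to 1); they miss things now and then, are a little off and sometimes report something else, mostly with a low value. They report only what shows in the picture. A call takes as long as a camera call.
- finder.find_in(camera, thing): "position" ([x, y, z] in m, in world coordinates, good to about 4 mm: the middle of the surface that is visible of it).
The state is a dict: "clock": time; "joint_pos": joint angles; "joint_velocities": joint speeds; "tau": joint torques, N m; "position": TCP position; "ee_rot": TCP orientation; "ft_force": force on the tool from outside, world axes, zero at the start; "torque": the same for the moment, N m; "grip_width": opening from 0.0 (shut) to 1.0 (fully open); "grasp_force": force on a finger pad.
Only numpy, scipy, OpenCV 4.12 (cv2) and the standard library are available. Lean on these libraries where they do the work, as an engineer would, in place of code of your own. Each camera call takes 0.05 s, during which the arm holds its last target. There are 200 camera calls.

## Working session

There is one attempt and no reset: what is moved stays moved. The work goes in short steps, Python scripts to look and compute and a tool call to move; the robot and the scene stay as the last step left them, time stands still between calls to the robot, and variables do not carry over. Pictures are saved under pics/ and viewed, at most 10 in all, crops included, and the job is handed in when it is done.

Besides the shell and the picture viewer there is one more tool, called after "Call:" in YAML: its name, and indented under it one key for each argument. arm_command: Moves the arm, as the interface text tells. Its arguments: {"type":"object","properties":{"plan":{"type":"array","items":{"type":"object","properties":{"dp":{"type":"array","items":{"type":"number"}},"spin":{"type":"number"}}}},"grip":{"type":"number"},"newtons":{"type":"number"}},"required":["plan"]}

```bash
mkdir -p pics; ls; cat > h.py <<'E'
from workcell import manip, viewer, finder
import numpy as np, cv2
from scipy.spatial.transform import Rotation as Ro
def obs():
    o=manip.get_obs(); return o
def cam(n,save=None):
    o=manip.get_obs(); im=viewer.camera(n)
    if save: cv2.imwrite('pics/'+save,im)
    p=viewer.camera_params(n)
    f=210/np.tan(np.radians(p['vertical_fov'])/2)
    if 'R' in p and n!='wrist': R=np.array(p['R']);t=np.array(p['t'])
    else:
        T=np.eye(4);T[:3,:3]=Ro.from_quat(o['ee_rot']).as_matrix();T[:3,3]=o['position']
        W=np.linalg.inv(T@np.array(p['T_tool_cam'])); R=W[:3,:3];t=W[:3,3]
    return im,(f,p['cx'],p['cy'],R,t)
def proj(c,X):
    f,cx,cy,R,t=c; x=R@np.array(X)+t; return np.array([cx+f*x[0]/x[2],cy+f*x[1]/x[2]])
def ray(c,uv):
    f,cx,cy,R,t=c; d=R.T@np.array([(uv[0]-cx)/f,(uv[1]-cy)/f,1]); return -R.T@t,d
def atz(c,uv,z):
    o,d=ray(c,uv); return o+d*(z-o[2])/d[2]
def tri(l):
    A=np.zeros((3,3));b=np.zeros(3)
    for c,uv in l:
        o,d=ray(c,uv);d=d/np.linalg.norm(d);P=np.eye(3)-np.outer(d,d);A+=P;b+=P@o
    X=np.linalg.solve(A,b); return X,[proj(c,X)-uv for c,uv in l]
E
python3 - <<'E'
from h import *
np.set_printoptions(precision=4,suppress=True)
o=obs();print(o)
ims=[]
for n in ['scene','top','wrist']:
    im,c=cam(n,n+'0.png');ims.append(im)
    print(n,c, viewer.camera_params(n).get('T_tool_cam'))
    for th in ['pin','punch','stand','winder','handle','bore_mouth','collar','wax','clamp']:
        if n=='wrist' and th not in('pin','stand'): continue
        try:print(n,th,[(np.round(d['position'],4),round(d['score'],2)) for d in finder.find_in(n,th)[:3]])
        except Exception as e:print(n,th,e)
print(obs()['clock'])
E
```

```text
pics
{'clock': 0.0, 'joint_pos': array([-1.3466,  0.3329, -0.0647,  1.4609,  0.0216,  1.3499, -0.0885]), 'joint_velocities': array([ 0.0009, -0.0011, -0.0004,  0.0007,  0.0007,  0.0003,  0.0008]), 'tau': array([ -0.0007, -62.5439,   0.0487, -39.1607,   0.0161,   0.0099,
        -0.    ]), 'position': array([0.1526, 0.6059, 0.4039]), 'ee_rot': array([ 0.1231,  0.9924, -0.0007, -0.    ]), 'ft_force': array([0.0676, 0.4725, 0.1554]), 'torque': array([-0.0213, -0.0016,  0.0209]), 'grasp_force': 0.0, 'grip_width': 1.0008449675162903}
scene (np.float64(487.1707484156787), 285.0476042530954, 218.82822082228034, array([[-0.9381,  0.3458, -0.0203],
       [ 0.2484,  0.6306, -0.7353],
       [-0.2415, -0.6948, -0.6775]]), array([ 0.5202, -0.1444,  1.3767])) None
scene pin [(array([0.6558, 0.1746, 0.098 ]), 0.74)]
scene punch [(array([0.6523, 0.1033, 0.0689]), 0.62)]
scene stand [(array([0.6627, 0.1649, 0.0352]), 0.96), (array([0.5585, 0.3761, 0.0751]), 0.66)]
scene winder [(array([0.5597, 0.3746, 0.0807]), 0.95)]
scene handle []
scene bore_mouth [(array([0.5619, 0.3793, 0.0715]), 0.97)]
scene 
[... 587 characters left out ...]
]
top handle [(array([0.4403, 0.3566, 0.1268]), 0.67)]
top bore_mouth [(array([0.5517, 0.3485, 0.0845]), 0.8), (array([0.6567, 0.1666, 0.1068]), 0.49)]
top collar [(array([0.6536, 0.1693, 0.1064]), 0.54)]
top wax [(array([0.4225, 0.1445, 0.0219]), 0.76)]
top clamp [(array([0.7722, 0.0774, 0.0248]), 0.74)]
wrist (np.float64(326.57721593358), 280.8116300231892, 205.5769919147958, array([[ 0.2446,  0.9696,  0.0003],
       [ 0.9328, -0.2354,  0.2727],
       [ 0.2645, -0.0664, -0.9621]]), array([-0.6244, -0.0368,  0.3787])) [[-0.0003 -0.9621 -0.2727  0.0676]
 [ 1.     -0.0004  0.0001 -0.0007]
 [-0.0002 -0.2727  0.9621  0.0301]
 [ 0.      0.      0.      1.    ]]
wrist pin []
wrist stand []
1.15
```

View pics/scene0.png

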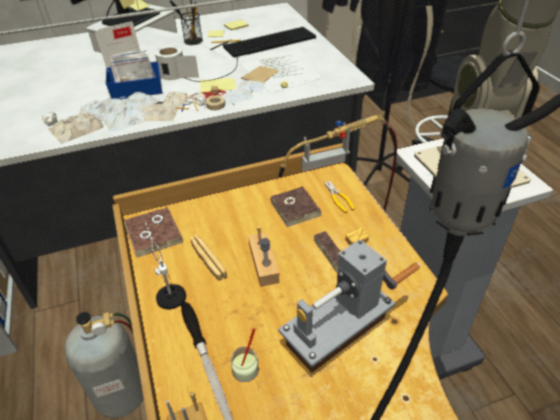

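View pics/top0.png

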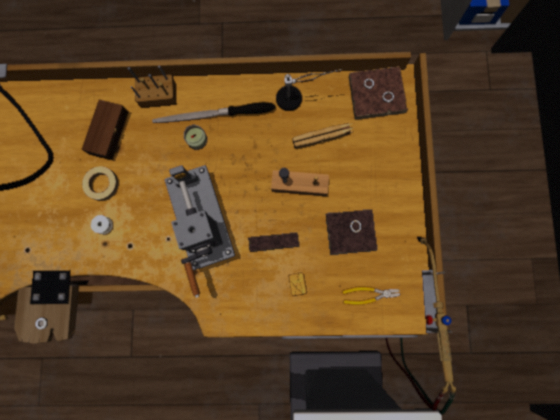

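The scene picture shows the housing top near (362,255) and the pin's head near (264,243). In the top view the housing top is near (193,228), the handle (193,280), and the pin's head (284,174). I'll enlarge these.

```bash
python3 - <<'E'
import cv2,numpy as np
s=cv2.imread('pics/scene0.png');t=cv2.imread('pics/top0.png')
def z(im,u,v,w,h): return cv2.resize(im[v:v+h,u:u+w],(400,300),interpolation=cv2.INTER_CUBIC)
a=np.hstack([z(s,330,230,80,60),z(t,155,205,120,90)]);b=np.hstack([z(s,230,220,80,60),z(t,260,155,80,60)])
o=np.clip(np.vstack([a,b]).astype(float)*1.5,0,255).astype(np.uint8);cv2.imwrite('pics/crop1.png',o)
E
```

```text
(no output)
```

View pics/crop1.png

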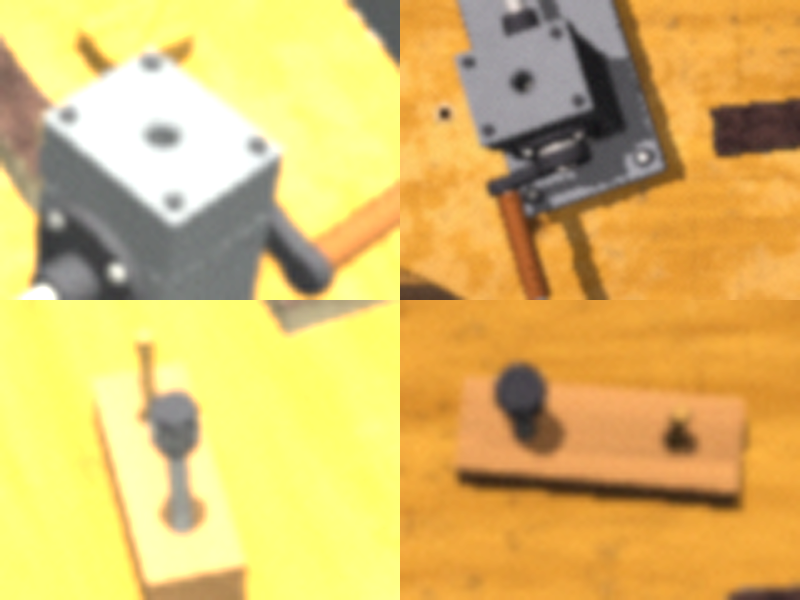

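The crops show the hole at scene (362.2,256.6) / top (191.2,229.2) and the pin head's top at scene (264.4,240.4) / top (283.8,171.8). The punch is the thin one at the other stand hole. The handle sits to the left of the shaft, sticking toward the robot.

```bash
python3 - <<'E'
from h import *
np.set_printoptions(precision=4,suppress=True)
C={}
for n in('scene','top'): C[n]=cam(n)[1]
c,t=C['scene'],C['top']
print('hole',tri([(c,(362.2,256.6)),(t,(191.2,229.2))]))
print('head',tri([(c,(264.4,240.4)),(t,(283.8,171.8))]))
def T(u,v):return (155+(u-400)/3.3333-.35,205+v/3.3333-.35)
def S(u,v):return (330+u/5-.4,230+v/5-.4)
sc=[atz(t,T(*p),.189) for p in[(468,62),(556,33),(578,100),(488,130)]]
s2=[atz(c,S(*p),.189) for p in[(174,202),(68,115),(151,62),(257,146)]]
print(np.array(sc),np.array(s2),np.mean(sc,0),np.mean(s2,0))
print('hole@189',atz(t,(191.2,229.2),.189),atz(c,(362.2,256.6),.189))
print('head@109',atz(t,(283.8,171.8),.109),atz(c,(264.4,240.4),.109))
print('handle ends @.13',atz(t,T(512,195),.13),atz(t,T(536,298),.13), 'punch top', atz(t,(260+(680-400)/5-.4,155+115/5-.4),.088))
im=cv2.imread('pics/top0.png')
E
```

```text
hole (array([0.5299, 0.3474, 0.1877]), [array([0.0724, 0.0095]), array([ 0.0365, -0.0575])])
head (array([0.6605, 0.1683, 0.1092]), [array([0.0291, 0.0072]), array([ 0.0132, -0.0265])])
[[0.5418 0.3789 0.189 ]
 [0.5578 0.3277 0.189 ]
 [0.5183 0.3144 0.189 ]
 [0.502  0.3662 0.189 ]] [[0.5416 0.3784 0.189 ]
 [0.5582 0.327  0.189 ]
 [0.518  0.3136 0.189 ]
 [0.5018 0.3654 0.189 ]] [0.53   0.3468 0.189 ] [0.5299 0.3461 0.189 ]
hole@189 [0.5296 0.3472 0.189 ] [0.5306 0.3484 0.189 ]
head@109 [0.6605 0.1683 0.109 ] [0.6605 0.168  0.109 ]
handle ends @.13 [0.4683 0.3655 0.13  ] [0.4063 0.3497 0.13  ] punch top [0.6514 0.0997 0.088 ]
```

Call:
arm_command:
  plan:
    - {"dp": [0, 0, 0], "spin": -0.142}
    - {"dp": [0, 0, 0], "spin": -0.142}
    - {"dp": [0, 0, 0], "spin": -0.142}
    - {"dp": [0, 0, 0], "spin": -0.142}
    - {"dp": [-20, -34, 0], "spin": 0}
  grip: 0
  newtons: 40

```text
clock: 1.75
position: [0.1779, 0.5821, 0.4042]
ee_rot: [-0.166, 0.986, 0.001, -0.001]
ft_force: [-0.4, 0.2, -0.2]
grip_width: 0.504
grasp_force: 0.0
```

Call:
arm_command:
  plan:
    - {"dp": [-25, -41, -6], "spin": 0}
    - {"dp": [-25, -41, -6], "spin": 0}
    - {"dp": [-25, -41, -6], "spin": 0}
    - {"dp": [-25, -41, -6], "spin": 0}
    - {"dp": [-25, -41, -6], "spin": 0}

```text
clock: 2.25
position: [0.3669, 0.4235, 0.4353]
ee_rot: [-0.16, 0.987, 0.0, 0.0]
ft_force: [0.1, 1.1, -1.1]
grip_width: 0.499
grasp_force: 0.0
```

Call:
arm_command:
  plan:
    - {"dp": [-25, -41, 0], "spin": 0}
    - {"dp": [-25, -41, 0], "spin": 0}
    - {"dp": [-25, -41, 0], "spin": 0}
    - {"dp": [-25, -41, 0], "spin": 0}
    - {"dp": [-25, -41, 0], "spin": 0}

```text
clock: 2.75
position: [0.5502, 0.2685, 0.435]
ee_rot: [-0.16, 0.987, 0.0, 0.0]
ft_force: [0.2, 1.3, 0.2]
grip_width: 0.5
grasp_force: 0.0
```

Call:
arm_command:
  plan:
    - {"dp": [-18, -32, 10], "spin": 0}
    - {"dp": [-18, -32, 20], "spin": 0}
    - {"dp": [-18, -32, 30], "spin": 0}
    - {"dp": [-18, -32, 30], "spin": 0}
    - {"dp": [0, 0, 10], "spin": 0}

```text
clock: 3.25
position: [0.6597, 0.1656, 0.3305]
ee_rot: [-0.157, 0.988, -0.002, -0.002]
ft_force: [0.2, -0.5, -0.4]
grip_width: 0.502
grasp_force: 0.0
```

```bash
python3 - <<'E'
from h import *
np.set_printoptions(precision=4,suppress=True)
o=obs();print(o['position'],o['ee_rot'],o['joint_pos'])
im,c=cam('wrist','w1.png')
print([(d['position'],d['score']) for d in finder.find_in('wrist','pin')])
print('expected head top',proj(c,[.6605,.1683,.109]))
E
```

```text
[0.6597 0.1656 0.3305] [-0.1565  0.9877 -0.0021 -0.002 ] [-0.482   0.5023  0.2374  1.4018 -0.1155  1.2559  1.6486]
[([0.6588, 0.1658, 0.1112], 0.9), ([0.591, 0.3303, 0.0565], 0.66)]
expected head top [288.0403 231.2182]
```

View pics/w1.png

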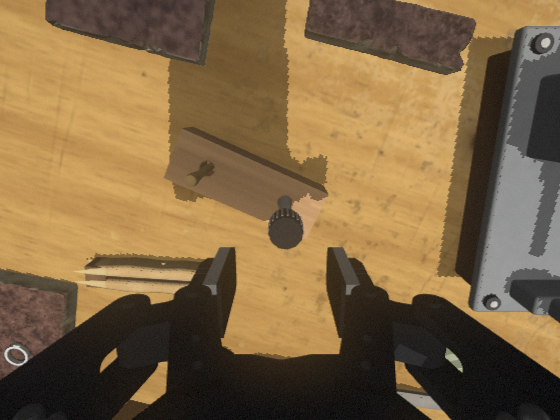

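The wrist view shows the pin's head top at (286,229), within 2 px of the prediction, centred between the fingers; the punch is at about (203,172), well clear.

Call:
arm_command:
  plan:
    - {"dp": [-0.5, 1.5, 25], "spin": 0}
    - {"dp": [0, 0, 25], "spin": 0}
    - {"dp": [0, 0, 20], "spin": 0}
    - {"dp": [0, 0, 6], "spin": 0}
    - {"dp": [0, 0, 0], "spin": 0}

```text
clock: 3.85
position: [0.6574, 0.1741, 0.2592]
ee_rot: [-0.161, 0.987, 0.0, -0.0]
ft_force: [-1.0, -0.6, 0.2]
grip_width: 0.501
grasp_force: 0.0
```

Call:
arm_command:
  plan:
    - {"dp": [0, 0, 0], "spin": 0}
    - {"dp": [0, 0, 0], "spin": 0}
    - {"dp": [0, 0, 0], "spin": 0}
    - {"dp": [0, 0, 0], "spin": 0}
  grip: 1
  newtons: 50

```text
clock: 4.25
position: [0.6585, 0.1727, 0.2608]
ee_rot: [-0.16, 0.987, 0.0, 0.002]
ft_force: [1.4, -1.2, 6.6]
grip_width: 0.232
grasp_force: 48.9
```

Call:
arm_command:
  plan:
    - {"dp": [0, -4, 0], "spin": 0}
    - {"dp": [0, 0, -10], "spin": 0}
    - {"dp": [0, 0, -25], "spin": 0}
    - {"dp": [0, 0, -45], "spin": 0}
    - {"dp": [0, 0, -45], "spin": 0}

```text
clock: 4.75
position: [0.6586, 0.169, 0.3853]
ee_rot: [-0.16, 0.987, -0.0, -0.001]
ft_force: [1.0, 0.1, 0.2]
grip_width: 0.233
grasp_force: 49.7
```

Call:
arm_command:
  plan:
    - {"dp": [0, 0, -45], "spin": 0}
    - {"dp": [0, 0, -30], "spin": 0}
    - {"dp": [0, 0, 0], "spin": 0}
    - {"dp": [0, 0, 0], "spin": 0}

```text
clock: 5.15
position: [0.6589, 0.169, 0.4595]
ee_rot: [-0.16, 0.987, 0.0, 0.001]
ft_force: [-0.5, 0.3, -1.0]
grip_width: 0.235
grasp_force: 49.8
```

```bash
python3 - <<'E'
from h import *
np.set_printoptions(precision=4,suppress=True)
o=obs();print(o['position'],o['ee_rot'],o['clock'],o['ft_force'],o['grip_width'])
R=Ro.from_quat(o['ee_rot']).as_matrix();print(R)
print('to hole in tool', R.T@(np.array([.530,.3470,.456])-o['position'])*1000)
im,c=cam('wrist'); s,_=cam('scene'); t,_=cam('top')
sc=proj(_,[.66,.167,.3]);
p=proj(cam('scene')[1],o['position']-np.array([0,0,.17])).astype(int); print(p)
q=s[max(0,p[1]-75):p[1]+75,max(0,p[0]-100):p[0]+100]
cv2.imwrite('pics/m2.png',np.hstack([cv2.resize(im,(400,300)),cv2.resize(q,(400,300))]))
E
```

```text
[0.6589 0.169  0.4595] [-0.1599  0.9871  0.0001  0.0006] 5.15 [-0.4905  0.3455 -0.9763] 0.2347995775382389
[[-0.9489 -0.3156  0.0011]
 [-0.3156  0.9489  0.0004]
 [-0.0012  0.0001 -1.    ]]
to hole in tool [ 66.112  209.5721   3.4459]
[260 171]
```

View pics/m2.png

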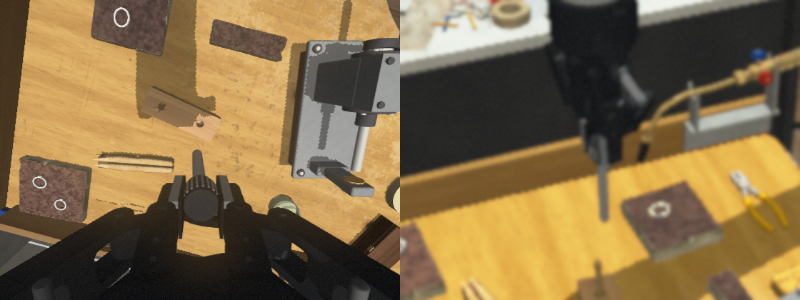

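The pin hangs straight between the pads (wrist: head (201,205), tip (198,153) of the half-size picture), and the punch is still in the stand.

Call:
arm_command:
  plan:
    - {"dp": [13, 42, 0], "spin": 0}
    - {"dp": [13, 42, 0], "spin": 0}
    - {"dp": [13, 42, 0], "spin": 0}
    - {"dp": [13, 42, 0], "spin": 0}
    - {"dp": [13, 41, 0], "spin": 0}

```text
clock: 5.85
position: [0.53, 0.3482, 0.4578]
ee_rot: [-0.16, 0.987, -0.0, -0.001]
ft_force: [0.7, 1.1, 0.4]
grip_width: 0.231
grasp_force: 49.8
```

Call:
arm_command:
  plan:
    - {"dp": [0, 0, 0], "spin": 0}
    - {"dp": [0, 0, 0], "spin": 0}
    - {"dp": [0, 0, 0], "spin": 0}

```text
clock: 6.15
position: [0.5321, 0.3458, 0.4582]
ee_rot: [-0.159, 0.987, -0.001, -0.0]
ft_force: [0.2, -1.1, -2.0]
grip_width: 0.232
grasp_force: 49.8
```

```bash
python3 - <<'E'
from h import *
np.set_printoptions(precision=4,suppress=True)
o=obs();print(o['position'],o['ee_rot'],o['clock'],o['ft_force'],o['joint_pos'])
R=Ro.from_quat(o['ee_rot']).as_matrix()
print('to hole in tool', R.T@(np.array([.530,.3470,.456])-o['position'])*1000)
im,c=cam('wrist','w3.png'); print('hole,tip exp',proj(c,[.530,.347,.189]),proj(c,o['position']+R@[0,0,.2538]),proj(c,o['position']+R@[0,0,.1738]), 'screws',[proj(c,p+[.189]) for p in [[.5417,.3786],[.558,.3273],[.5181,.314],[.5019,.3658]]])
q=im[100:320,180:400]
a=cv2.resize(q,(600,600),interpolation=cv2.INTER_CUBIC)
cv2.imwrite('pics/w3c.png',np.clip(a*1.5,0,255).astype(np.uint8))
print([(d['position'],d['score']) for d in finder.find_in('wrist','handle')])
E
```

```text
[0.5321 0.3458 0.4582] [-0.1591  0.9873 -0.0006 -0.0002] 6.15 [ 0.1782 -1.0733 -2.0053] [-0.7704  0.3309  0.1613  1.3582 -0.0517  1.4576  1.2786]
to hole in tool [1.5799 1.8273 2.1685]
hole,tip exp [285.4484 204.4042] [282.7906 212.0701] [283.7935 260.7025] screws [array([319.2095, 230.4599]), array([249.9707, 229.6833]), array([248.3716, 176.2871]), array([321.4659, 177.4623])]
[([0.4349, 0.3623, 0.1238], 0.69)]
```

View pics/w3c.png

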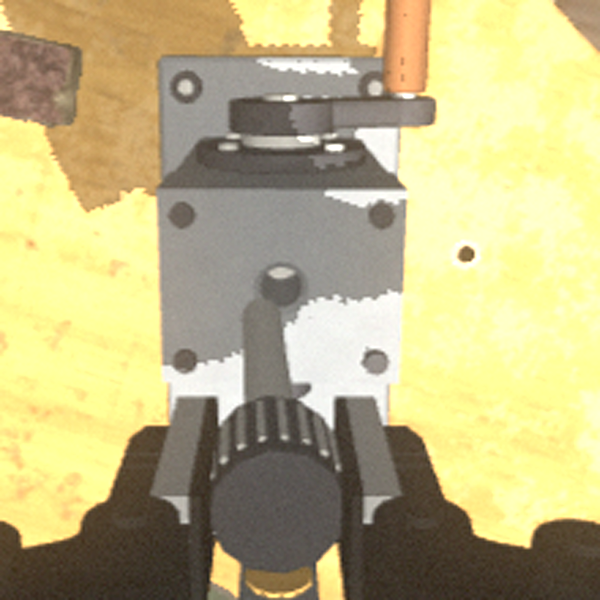

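The hole is at image (283,205) and the pin's tip at (275,213). The pin leans about 0.04 rad, its tip 4–5 mm toward tool −y. I shift (2, 5.5) mm to put the tip over the hole, then lower.

Call:
arm_command:
  plan:
    - {"dp": [2, 5.5, 0], "spin": 0}
    - {"dp": [0, 0, 0], "spin": 0}
    - {"dp": [0, 0, 6], "spin": 0}
    - {"dp": [0, 0, 6], "spin": 0}
    - {"dp": [0, 0, 3], "spin": 0}

```text
clock: 6.75
position: [0.5277, 0.3513, 0.4426]
ee_rot: [-0.16, 0.987, -0.0, -0.001]
ft_force: [0.1, 0.4, -1.9]
grip_width: 0.237
grasp_force: 49.8
```

Call:
arm_command:
  plan:
    - {"dp": [0, 0, 4], "spin": 0}
    - {"dp": [0, 0, 4], "spin": 0}
    - {"dp": [0, 0, 2], "spin": 0}

```text
clock: 7.05
position: [0.5279, 0.351, 0.4332]
ee_rot: [-0.16, 0.987, -0.0, -0.0]
ft_force: [0.2, -2.1, 0.7]
grip_width: 0.238
grasp_force: 50.5
```

Call:
arm_command:
  plan:
    - {"dp": [0, -0.5, 4], "spin": 0}
    - {"dp": [0, -0.5, 4], "spin": 0}
    - {"dp": [0, -1, 4], "spin": 0}
    - {"dp": [0, -1, 4], "spin": 0}
    - {"dp": [0, 0, 0], "spin": 0}

```text
clock: 7.55
position: [0.5285, 0.3488, 0.417]
ee_rot: [-0.16, 0.987, 0.0, -0.0]
ft_force: [-0.3, -0.6, -1.2]
grip_width: 0.235
grasp_force: 49.6
```

Call:
arm_command:
  plan:
    - {"dp": [0, 0, 0], "spin": 0}
    - {"dp": [0, 0, 0], "spin": 0}
    - {"dp": [0, 0, -15], "spin": 0}
    - {"dp": [0, 0, -20], "spin": 0}
    - {"dp": [0, 0, -15], "spin": 0}
  grip: 0

```text
clock: 8.05
position: [0.5287, 0.3486, 0.4703]
ee_rot: [-0.16, 0.987, 0.001, 0.001]
ft_force: [-0.5, 1.2, 0.5]
grip_width: 0.505
grasp_force: 0.0
```

Call:
arm_command:
  plan:
    - {"dp": [40, 12, 0], "spin": 0}
    - {"dp": [40, 12, 0], "spin": 0}
    - {"dp": [0, 0, 0], "spin": 0}
    - {"dp": [0, 0, 0], "spin": 0}

```text
clock: 8.45
position: [0.4446, 0.3462, 0.4692]
ee_rot: [-0.161, 0.987, 0.001, 0.001]
ft_force: [0.5, 0.1, -0.7]
grip_width: 0.498
grasp_force: 0.0
```

```bash
python3 - <<'E'
from h import *
np.set_printoptions(precision=4,suppress=True)
o=obs();print(o['position'],o['ee_rot'],o['clock'],o['ft_force'])
im,c=cam('wrist'); s,cs=cam('scene'); t,ct=cam('top')
for n in('scene','top','wrist'): print(n,[(d['position'],d['score']) for d in finder.find_in(n,'handle')+finder.find_in(n,'pin')])
p=proj(cs,[.53,.347,.22]).astype(int)-[10,0]; print(p)
q=cv2.resize(s[p[1]-45:p[1]+45,p[0]-60:p[0]+60],(400,300),interpolation=3)
k=proj(ct,[.46,.347,.15]).astype(int);print(k)
r=cv2.resize(t[k[1]-45:k[1]+45,k[0]-60:k[0]+60],(400,300),interpolation=3)
w=cv2.resize(im,(400,300),interpolation=3)
np.save('cw.npy',np.array(c,dtype=object),allow_pickle=True)
cv2.imwrite('pics/m4.png',np.clip(np.vstack([np.hstack([q,r]),np.hstack([w,w])])*1.4,0,255).astype(np.uint8))
E
```

```text
[0.4446 0.3462 0.4692] [-0.1605  0.987   0.0007  0.0008] 8.45 [ 0.5228  0.0887 -0.7126]
scene [([0.4308, 0.3648, 0.1224], 0.72), ([0.5286, 0.3531, 0.2476], 0.49), ([0.4355, 0.1439, 0.0248], 0.4)]
top [([0.4332, 0.3512, 0.1304], 0.5), ([0.5259, 0.3451, 0.2548], 0.7)]
wrist [([0.4367, 0.3637, 0.1225], 0.86), ([0.5037, 0.3553, 0.1275], 0.61), ([0.5255, 0.3448, 0.253], 0.94), ([0.4376, 0.3642, 0.1256], 0.59)]
[353 243]
[195 266]
```

View pics/m4.png

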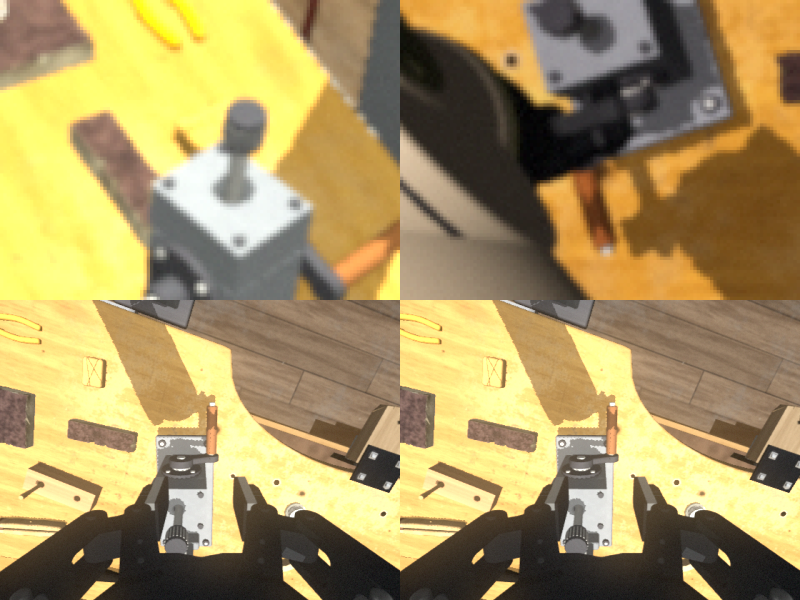

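The pin stands upright in the hole, resting on the shaft. The handle's free end shows in the wrist view at (297,146), its crank end at (295,217).

```bash
python3 - <<'E'
from h import *
np.set_printoptions(precision=4,suppress=True)
cw=tuple(np.load('cw.npy',allow_pickle=True)); cs=cam('scene')[1];ct=cam('top')[1]
for n,l in {'far all':[(cw,(296.8,145.6)),(cs,(419,265)),(ct,(196.8,295))],'far w,s':[(cw,(296.8,145.6)),(cs,(419,265))],'near w,s':[(cw,(295.4,217)),(cs,(393.5,284))],'w,t':[(cw,(296.8,145.6)),(ct,(196.8,295))]}.items():
    X,r=tri(l);d=X[:2]-[.53,.347];a=.316
    print(n,X,'winder xy',d@[np.cos(a),np.sin(a)],d@[-np.sin(a),np.cos(a)],np.round(r,1))
R=Ro.from_quat(obs()['ee_rot']).as_matrix()
for dz in(0,-.01,-.02):
    y=np.sqrt(.045**2-dz**2);X=np.array([.53,.347,.135+dz])+[-.095*np.cos(a)-y*np.sin(a),-.095*np.sin(a)+y*np.cos(a),0]
    print(dz,X,proj(cw,X+[0,0,.0075]),proj(cs,X),R.T@(X+[0,0,.155]-obs()['position'])*1000)
E
```

```text
far all [0.4036 0.3498 0.1175] winder xy -0.11929860675489914 0.041970551403330815 [[ 1.9 -0.8]
 [-1.4 -0.3]
 [-0.1  0.4]]
far w,s [0.4031 0.3499 0.1174] winder xy -0.11970663907055745 0.042142706526725 [[ 2.1 -1.2]
 [-1.2 -0.3]]
near w,s [0.4727 0.3729 0.1162] winder xy -0.04639089150218851 0.04240889802584409 [[ 2.2 -1.1]
 [-1.3 -0.5]]
w,t [0.4043 0.3476 0.1263] winder xy -0.11927411916849821 0.03968047490950604 [[0.  0.1]
 [0.  0. ]]
0 [0.4257 0.3602 0.135 ] [302.9474 174.2097] [411.9095 265.4791] [ 14.203   19.6389 177.6024]
-0.01 [0.4261 0.3592 0.125 ] [301.0611 172.2811] [410.6489 268.618 ] [ 14.2075  18.5143 187.6024]
-0.02 [0.4272 0.3558 0.115 ] [296.7953 170.4539] [408.4441 270.9739] [ 14.2241  14.9512 197.6026]
```

Call:
arm_command:
  plan:
    - {"dp": [14, 16, 30], "spin": 0}
    - {"dp": [0, 0, 45], "spin": 0}
    - {"dp": [0, 0, 45], "spin": 0}
    - {"dp": [0, 0, 40], "spin": 0}
    - {"dp": [0, 0, 22], "spin": 0}

```text
clock: 9.5
position: [0.426, 0.3562, 0.2823]
ee_rot: [-0.16, 0.987, -0.001, -0.002]
ft_force: [0.2, -0.5, -0.5]
grip_width: 0.5
grasp_force: 0.0
```

Call:
arm_command:
  plan:
    - {"dp": [0, 0, 12], "spin": 0}
    - {"dp": [0, 0, 0], "spin": 0}
    - {"dp": [0, 0, 0], "spin": 0}

```text
clock: 9.8
position: [0.4273, 0.3573, 0.2749]
ee_rot: [-0.16, 0.987, 0.001, 0.001]
ft_force: [0.9, 0.6, 0.9]
grip_width: 0.501
grasp_force: 0.0
```

```bash
cat > chk.py <<'E'
from h import *
import sys,os
np.set_printoptions(precision=4,suppress=True)
o=obs();a=.316;d=np.array(o['position'][:2])-[.53,.347]
y=d@[-np.sin(a),np.cos(a)];z=o['position'][2]-.155-.135
print('p',o['position'],'wx',round(d@[np.cos(a),np.sin(a)],4),'yz',round(y,4),round(z,4),'r',round(np.hypot(y,z),4),'phi',round(np.degrees(np.arctan2(z,y)),1),'t',o['clock'])
f=np.array(o['ft_force']);fy=f[:2]@[-np.sin(a),np.cos(a)]
ph=np.arctan2(z,y);print('tang F on tool',round(-fy*np.sin(ph)+f[2]*np.cos(ph),2),'radial',round(fy*np.cos(ph)+f[2]*np.sin(ph),2),'ft',f,'grip',o['grip_width'],o['grasp_force'])
s,c=cam('scene')
p=proj(c,[.53,.347,.245]).astype(int)
if not os.path.exists('tpl.npy'): np.save('tpl.npy',s[p[1]-8:p[1]+9,p[0]-8:p[0]+9])
t=np.load('tpl.npy'); w=s[p[1]-20:p[1]+31,p[0]-16:p[0]+17]
m=cv2.matchTemplate(w,t,cv2.TM_CCOEFF_NORMED);_,v,_,l=cv2.minMaxLoc(m)
print('pin shift px',l[0]-8,l[1]-12,round(v,3),'exp for 10mm',proj(c,[.53,.347,.235])-proj(c,[.53,.347,.245]))
E
python3 chk.py; python3 - <<'E'
from h import *
im,c=cam('wrist','w5.png')
E
```

```text
p [0.4273 0.3573 0.2749] wx -0.0944 yz 0.0417 -0.0151 r 0.0443 phi -19.9 t 9.8
tang F on tool 0.95 radial -0.06 ft [0.9471 0.5946 0.9153] grip 0.5006476411832701 0.0
pin shift px 0 0 1.0 exp for 10mm [-0.522   4.1025]
```

View pics/w5.png

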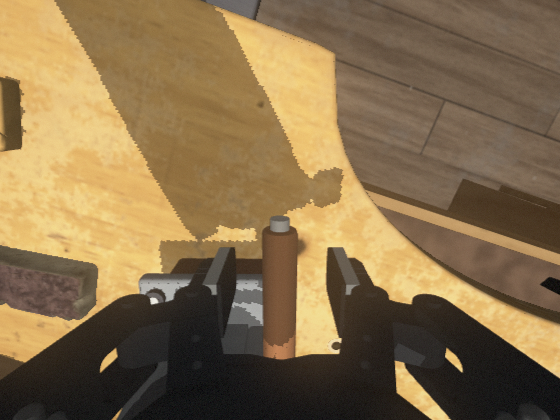

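The handle (u≈263–297) is centred between the pads. I lower a few mm more and close gently.

Call:
arm_command:
  plan:
    - {"dp": [-3, 0, 4], "spin": 0}
    - {"dp": [0, 0, 0], "spin": 0}

```text
clock: 10.1
position: [0.4301, 0.3579, 0.2699]
ee_rot: [-0.16, 0.987, 0.0, 0.0]
ft_force: [-0.0, -0.4, 0.0]
grip_width: 0.504
grasp_force: 0.0
```

Call:
arm_command:
  plan:
    - {"dp": [0, 0, 0], "spin": 0}
    - {"dp": [0, 0, 0], "spin": 0}
    - {"dp": [0, 0, 0], "spin": 0}
    - {"dp": [0, 0, 0], "spin": 0}
  grip: 1
  newtons: 30

```text
clock: 10.5
position: [0.4298, 0.3576, 0.2698]
ee_rot: [-0.16, 0.987, -0.0, 0.0]
ft_force: [0.8, -0.8, 0.4]
grip_width: 0.165
grasp_force: 29.2
```

```bash
python3 chk.py
```

```text
p [0.4298 0.3576 0.2698] wx -0.0919 yz 0.0413 -0.0202 r 0.0459 phi -26.1 t 10.5
tang F on tool -0.12 radial -1.06 ft [ 0.783  -0.8025  0.3569] grip 0.16474511123120783 29.19477939605713
pin shift px 0 0 0.999 exp for 10mm [-0.522   4.1025]
```

Call:
arm_command:
  plan:
    - {"dp": [0, 1.3, -3.4], "spin": 0}
    - {"dp": [0, 1.1, -3.4], "spin": 0}
    - {"dp": [0, 0.8, -3.5], "spin": 0}
    - {"dp": [0, 0.5, -3.6], "spin": 0}
    - {"dp": [0, 0.2, -3.6], "spin": 0}

```text
clock: 11.05
position: [0.4287, 0.3611, 0.2874]
ee_rot: [-0.16, 0.987, -0.0, -0.0]
ft_force: [2.5, -4.3, -2.2]
grip_width: 0.167
grasp_force: 29.4
```

```bash
python3 chk.py
```

```text
p [0.4287 0.3611 0.2874] wx -0.0919 yz 0.0449 -0.0026 r 0.0449 phi -3.3 t 11.05
tang F on tool -2.52 radial -4.75 ft [ 2.5356 -4.3112 -2.2338] grip 0.1670879750334221 29.41115453839302
pin shift px 0 0 0.994 exp for 10mm [-0.522   4.1025]
```

Call:
arm_command:
  plan:
    - {"dp": [0, -0.3, -3.6], "spin": 0}
    - {"dp": [0, -0.6, -3.6], "spin": 0}
    - {"dp": [0, -0.8, -3.6], "spin": 0}
    - {"dp": [0, -0.9, -3.5], "spin": 0}
    - {"dp": [0, -1.1, -3.4], "spin": 0}

```text
clock: 11.6
position: [0.4299, 0.3576, 0.305]
ee_rot: [-0.16, 0.987, -0.0, -0.0]
ft_force: [4.3, -4.2, -6.0]
grip_width: 0.164
grasp_force: 29.3
```

```bash
python3 chk.py
```

```text
p [0.4299 0.3576 0.305 ] wx -0.0919 yz 0.0412 0.015 r 0.0438 phi 20.0 t 11.6
tang F on tool -3.82 radial -7.02 ft [ 4.3013 -4.1603 -5.986 ] grip 0.16383496099174466 29.302754402160645
pin shift px -1 -1 0.976 exp for 10mm [-0.522   4.1025]
```

Call:
arm_command:
  plan:
    - {"dp": [0, -2.0, -2.8], "spin": 0}
    - {"dp": [0, -2.0, -2.8], "spin": 0}
    - {"dp": [0, -2.2, -2.9], "spin": 0}
    - {"dp": [0, -2.2, -2.9], "spin": 0}
    - {"dp": [0, -2.4, -2.7], "spin": 0}

```text
clock: 12.15
position: [0.433, 0.3478, 0.3193]
ee_rot: [-0.16, 0.987, 0.0, 0.0]
ft_force: [2.8, -0.6, -5.3]
grip_width: 0.163
grasp_force: 29.2
```

```bash
python3 chk.py
```

```text
p [0.433  0.3478 0.3193] wx -0.092 yz 0.0309 0.0293 r 0.0426 phi 43.4 t 12.15
tang F on tool -2.85 radial -4.76 ft [ 2.8336 -0.6483 -5.3472] grip 0.16250886564678332 29.2114220559597
pin shift px 0 0 0.993 exp for 10mm [-0.522   4.1025]
```

Call:
arm_command:
  plan:
    - {"dp": [0, -2.9, -2.0], "spin": 0}
    - {"dp": [0, -3.1, -1.9], "spin": 0}
    - {"dp": [0, -3.1, -1.8], "spin": 0}
    - {"dp": [0, -3.2, -1.7], "spin": 0}
    - {"dp": [0, -3.3, -1.4], "spin": 0}

```text
clock: 12.7
position: [0.4377, 0.3333, 0.3284]
ee_rot: [-0.16, 0.987, 0.001, 0.0]
ft_force: [-2.3, 2.2, 3.1]
grip_width: 0.164
grasp_force: 29.8
```

```bash
sed -i 's/-.155-.135/-.287/' chk.py; python3 chk.py
```

```text
p [0.4377 0.3333 0.3284] wx -0.092 yz 0.0157 0.0414 r 0.0443 phi 69.3 t 12.7
tang F on tool -1.54 radial 3.85 ft [-2.3339  2.1915  3.0568] grip 0.16373836932908584 29.830989092588425
pin shift px -2 2 0.968 exp for 10mm [-0.522   4.1025]
```

Call:
arm_command:
  plan:
    - {"dp": [0, -3.2, -1.5], "spin": 0}
    - {"dp": [0, -3.2, -1.1], "spin": 0}
    - {"dp": [0, 0, 0], "spin": 0}

```text
clock: 13.05
position: [0.4398, 0.3269, 0.3305]
ee_rot: [-0.16, 0.987, 0.0, -0.0]
ft_force: [-2.9, 3.6, 2.3]
grip_width: 0.164
grasp_force: 29.9
```

```bash
cat >> chk.py <<'E'
w2=cv2.resize(w,None,fx=4,fy=4,interpolation=3);t2=cv2.resize(t,None,fx=4,fy=4,interpolation=3)
m=cv2.matchTemplate(w2,t2,cv2.TM_CCOEFF_NORMED);_,v,_,l=cv2.minMaxLoc(m);print('sub',l[0]/4-8,l[1]/4-12,round(v,3))
tm=t[:11];m=cv2.matchTemplate(w,tm,cv2.TM_CCOEFF_NORMED);_,v,_,l=cv2.minMaxLoc(m);print('headonly',l[0]-8,l[1]-12,round(v,3))
print([(d['position'],d['score']) for d in finder.find_in('scene','pin')][:2])
E
python3 chk.py
```

```text
p [0.4398 0.3269 0.3305] wx -0.0919 yz 0.0089 0.0435 r 0.0444 phi 78.4 t 13.05
tang F on tool -3.78 radial 3.11 ft [-2.9035  3.6045  2.2835] grip 0.16445577274750814 29.855433851480484
pin shift px 0 4 0.949 exp for 10mm [-0.522   4.1025]
sub 0.0 4.0 0.949
headonly 0 4 0.983
[([0.5272, 0.3533, 0.2355], 0.51)]
```

The pin has dropped about 10 mm (4 px in the scene view, network z 0.248→0.236), so it has caught. Now I feel gently for the two stops to find the middle.

Call:
arm_command:
  plan:
    - {"dp": [0, -1.3, -0.5], "spin": 0}
    - {"dp": [0, -1.3, -0.4], "spin": 0}
    - {"dp": [0, -1.3, -0.3], "spin": 0}
    - {"dp": [0, 0, 0], "spin": 0}

```text
clock: 13.55
position: [0.4406, 0.3244, 0.3313]
ee_rot: [-0.161, 0.987, 0.001, -0.0]
ft_force: [-3.0, 8.7, -3.2]
grip_width: 0.162
grasp_force: 29.5
```

```bash
python3 chk.py
```

```text
p [0.4406 0.3244 0.3313] wx -0.092 yz 0.0063 0.0443 r 0.0447 phi 81.9 t 13.55
tang F on tool -9.59 radial -1.82 ft [-3.0198  8.7253 -3.1622] grip 0.16204058590072093 29.459120482206345
pin shift px 0 4 0.936 exp for 10mm [-0.522   4.1025]
sub 0.0 4.0 0.936
headonly 0 4 0.969
[([0.5288, 0.3551, 0.2356], 0.68)]
```

Call:
arm_command:
  plan:
    - {"dp": [0, 3.7, 0.6], "spin": 0}
    - {"dp": [0, 3.6, 0.9], "spin": 0}
    - {"dp": [0, 3.5, 1.2], "spin": 0}
    - {"dp": [0, 3.4, 1.5], "spin": 0}
    - {"dp": [0, 0, 0], "spin": 0}

```text
clock: 14.15
position: [0.4366, 0.3369, 0.3271]
ee_rot: [-0.16, 0.987, -0.0, -0.0]
ft_force: [-2.8, -0.3, -0.4]
grip_width: 0.16
grasp_force: 29.9
```

```bash
python3 chk.py
```

```text
p [0.4366 0.3369 0.3271] wx -0.0919 yz 0.0194 0.0401 r 0.0445 phi 64.1 t 14.15
tang F on tool -0.71 radial -0.1 ft [-2.82   -0.2942 -0.3988] grip 0.16011955872022274 29.89529237151146
pin shift px -1 2 0.978 exp for 10mm [-0.522   4.1025]
sub -1.0 2.0 0.978
headonly -1 3 0.984
[([0.5279, 0.3488, 0.2341], 0.52)]
```

Call:
arm_command:
  plan:
    - {"dp": [0, 2.6, 1.4], "spin": 0}
    - {"dp": [0, 2.6, 1.6], "spin": 0}
    - {"dp": [0, 2.6, 1.8], "spin": 0}
    - {"dp": [0, 0, 0], "spin": 0}

```text
clock: 14.65
position: [0.4342, 0.3443, 0.3222]
ee_rot: [-0.16, 0.987, -0.0, -0.0]
ft_force: [-2.5, -0.1, -0.3]
grip_width: 0.163
grasp_force: 29.8
```

```bash
python3 chk.py
```

```text
p [0.4342 0.3443 0.3222] wx -0.0919 yz 0.0272 0.0352 r 0.0445 phi 52.3 t 14.65
tang F on tool -0.74 radial 0.17 ft [-2.4921 -0.0839 -0.3182] grip 0.16294114885430125 29.819203913211823
pin shift px -3 2 0.964 exp for 10mm [-0.522   4.1025]
sub -3.0 2.0 0.964
headonly -3 2 0.984
[([0.5295, 0.3472, 0.2365], 0.72), ([0.6606, 0.1523, 0.0371], 0.65)]
```

Call:
arm_command:
  plan:
    - {"dp": [0, 1.3, 1.0], "spin": 0}
    - {"dp": [0, 1.2, 1.1], "spin": 0}
    - {"dp": [0, 1.2, 1.2], "spin": 0}
    - {"dp": [0, 0, 0], "spin": 0}

```text
clock: 15.15
position: [0.4333, 0.3472, 0.3196]
ee_rot: [-0.16, 0.987, -0.0, -0.0]
ft_force: [-3.3, -4.7, 5.1]
grip_width: 0.165
grasp_force: 30.4
```

```bash
python3 chk.py
```

```text
p [0.4333 0.3472 0.3196] wx -0.0918 yz 0.0302 0.0326 r 0.0444 phi 47.1 t 15.15
tang F on tool 6.0 radial 1.42 ft [-3.2799 -4.6845  5.1204] grip 0.1646016638297775 30.448658913373947
pin shift px -3 1 0.971 exp for 10mm [-0.522   4.1025]
sub -3.0 1.0 0.971
headonly -3 1 0.975
[]
```

The stops are at φ≈81.5° and ≈47° (34° apart, as described), so the middle is about 64.4°. I return there and release.

Call:
arm_command:
  plan:
    - {"dp": [0, -2.9, -2.7], "spin": 0}
    - {"dp": [0, -3.1, -2.4], "spin": 0}
    - {"dp": [0, -3.3, -2.1], "spin": 0}
    - {"dp": [0, -3.1, -1.6], "spin": 0}
    - {"dp": [0, 0, 0], "spin": 0}

```text
clock: 15.75
position: [0.4372, 0.3352, 0.3282]
ee_rot: [-0.16, 0.987, -0.0, -0.0]
ft_force: [-1.0, -2.8, -2.3]
grip_width: 0.164
grasp_force: 29.8
```

```bash
python3 chk.py
```

```text
p [0.4372 0.3352 0.3282] wx -0.0918 yz 0.0176 0.0412 r 0.0448 phi 66.8 t 15.75
tang F on tool 1.3 radial -3.01 ft [-1.0294 -2.8354 -2.2537] grip 0.16424900250619587 29.824136942625046
pin shift px -1 2 0.976 exp for 10mm [-0.522   4.1025]
sub -1.0 2.0 0.976
headonly -1 2 0.979
[([0.5294, 0.3491, 0.2348], 0.58)]
```

Call:
arm_command:
  plan:
    - {"dp": [0, 1.5, 0.9], "spin": 0}
    - {"dp": [0, 0, 0], "spin": 0}
    - {"dp": [0, 0, 0], "spin": 0}

```text
clock: 16.15
position: [0.4365, 0.3373, 0.3271]
ee_rot: [-0.16, 0.987, 0.0, -0.0]
ft_force: [-1.9, -3.0, -2.8]
grip_width: 0.164
grasp_force: 29.8
```

```bash
python3 chk.py
```

```text
p [0.4365 0.3373 0.3271] wx -0.0919 yz 0.0199 0.0401 r 0.0448 phi 63.6 t 16.15
tang F on tool 0.82 radial -3.5 ft [-1.8829 -3.0215 -2.7733] grip 0.16428777522436055 29.79135364294052
pin shift px -2 3 0.971 exp for 10mm [-0.522   4.1025]
sub -2.0 3.0 0.971
headonly -2 3 0.979
[([0.5299, 0.3495, 0.2346], 0.65)]
```

Call:
arm_command:
  plan:
    - {"dp": [0, 0, 0], "spin": 0}
    - {"dp": [0, 0, 0], "spin": 0}
    - {"dp": [0, 0, -10], "spin": 0}
    - {"dp": [0, 0, -30], "spin": 0}
    - {"dp": [0, 0, -40], "spin": 0}
  grip: 0.2

```text
clock: 16.75
position: [0.4363, 0.3371, 0.4077]
ee_rot: [-0.16, 0.987, -0.001, -0.001]
ft_force: [1.2, -0.4, -0.3]
grip_width: 0.404
grasp_force: 0.0
```

Call:
arm_command:
  plan:
    - {"dp": [0, 0, -45], "spin": 0}
    - {"dp": [-30, -7, 0], "spin": 0}
    - {"dp": [-35, -7, 0], "spin": 0}
    - {"dp": [-27, -6, 0], "spin": 0}
    - {"dp": [0, 0, 0], "spin": 0}

```text
clock: 17.25
position: [0.5329, 0.3465, 0.4522]
ee_rot: [-0.159, 0.987, -0.001, 0.001]
ft_force: [-0.5, -0.6, -0.3]
grip_width: 0.401
grasp_force: 0.0
```

```bash
python3 chk.py; python3 - <<'E'
from h import *
np.set_printoptions(precision=4,suppress=True)
o=obs();R=Ro.from_quat(o['ee_rot']).as_matrix()
im,c=cam('wrist');P=np.array([.53,.347,.245]);print('to pin tool',R.T@(P-o['position'])*1000,'exp head px',proj(c,P),'hole',proj(c,[.53,.347,.189]),[(d['position'],d['score']) for d in finder.find_in('wrist','pin')])
s=cam('scene')[0]; q=cv2.resize(s[200:290,300:420],(400,300),interpolation=3)
cv2.imwrite('pics/m6.png',np.clip(np.hstack([cv2.resize(im[130:340,140:420],(400,300),interpolation=3),q])*1.4,0,255).astype(np.uint8))
E
```

```text
p [0.5329 0.3465 0.4522] wx 0.0026 yz -0.0013 0.1652 r 0.1652 phi 90.5 t 17.25
tang F on tool 0.46 radial -0.25 ft [-0.4838 -0.6436 -0.2534] grip 0.40075241021862773 0.0
pin shift px -2 3 0.927 exp for 10mm [-0.522   4.1025]
sub -2.0 3.0 0.927
headonly -2 3 0.95
[([0.531, 0.3502, 0.2342], 0.72)]
to pin tool [  0.52    -0.2313 207.5767] exp head px [282.8754 234.5104] hole [282.3907 207.554 ] [([0.53, 0.3465, 0.2433], 0.67), ([0.7638, 0.0904, 0.0212], 0.29)]
```

View pics/m6.png

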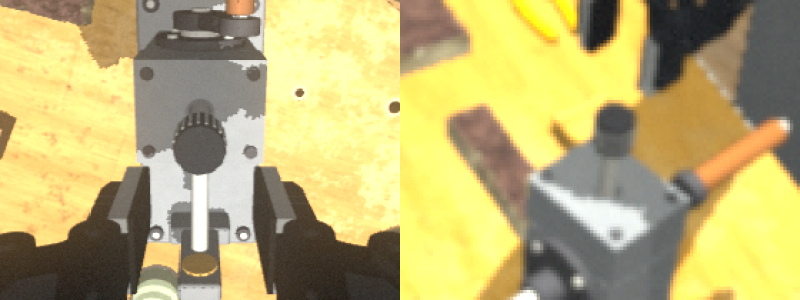

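The pin stands upright, head centred below the gripper at about (279,235) against the predicted (283,234). I shut the fingers and press from above.

Call:
arm_command:
  plan:
    - {"dp": [0, -1, 0], "spin": 0}
    - {"dp": [0, 0, 0], "spin": 0}
    - {"dp": [0, 0, 8], "spin": 0}
    - {"dp": [0, 0, 10], "spin": 0}
    - {"dp": [0, 0, 6], "spin": 0}
  grip: 1
  newtons: 60

```text
clock: 18.0
position: [0.5302, 0.3463, 0.4265]
ee_rot: [-0.16, 0.987, -0.0, -0.001]
ft_force: [-0.6, 0.2, 0.1]
grip_width: 0.001
grasp_force: 0.0
```

Call:
arm_command:
  plan:
    - {"dp": [0, 0, 3], "spin": 0}
    - {"dp": [0, 0, 3], "spin": 0}
    - {"dp": [0, 0, 3], "spin": 0}
    - {"dp": [0, 0, 0], "spin": 0}

```text
clock: 18.4
position: [0.5305, 0.3464, 0.4189]
ee_rot: [-0.16, 0.987, -0.0, -0.0]
ft_force: [0.2, -0.6, -0.4]
grip_width: 0.003
grasp_force: 0.0
```

Call:
arm_command:
  plan:
    - {"dp": [0, 0, 1.5], "spin": 0}
    - {"dp": [0, 0, 1.5], "spin": 0}
    - {"dp": [0, 0, 1.5], "spin": 0}
    - {"dp": [0, 0, 0], "spin": 0}

```text
clock: 18.8
position: [0.5305, 0.3464, 0.4153]
ee_rot: [-0.16, 0.987, 0.0, 0.001]
ft_force: [-0.5, -0.5, 4.0]
grip_width: -0.004
grasp_force: 2.1
```

Call:
arm_command:
  plan:
    - {"dp": [0, 0, 1.5], "spin": 0}
    - {"dp": [0, 0, 1.5], "spin": 0}
    - {"dp": [0, 0, 1.5], "spin": 0}
    - {"dp": [0, 0, 0], "spin": 0}

```text
clock: 19.2
position: [0.5305, 0.3464, 0.4105]
ee_rot: [-0.16, 0.987, 0.0, 0.0]
ft_force: [-0.8, 0.4, 3.6]
grip_width: -0.002
grasp_force: 1.9
```

Call:
arm_command:
  plan:
    - {"dp": [0, 0, 2], "spin": 0}
    - {"dp": [0, 0, 2], "spin": 0}
    - {"dp": [0, 0, 2], "spin": 0}
    - {"dp": [0, 0, 2], "spin": 0}
    - {"dp": [0, 0, 0], "spin": 0}

```text
clock: 19.7
position: [0.5305, 0.3464, 0.4022]
ee_rot: [-0.16, 0.987, 0.0, 0.0]
ft_force: [-0.0, -0.9, 2.7]
grip_width: 0.0
grasp_force: 1.4
```

Call:
arm_command:
  plan:
    - {"dp": [0, 0, 2.5], "spin": 0}
    - {"dp": [0, 0, 2.5], "spin": 0}
    - {"dp": [0, 0, 2.5], "spin": 0}
    - {"dp": [0, 0, 2.5], "spin": 0}
    - {"dp": [0, 0, 0], "spin": 0}

```text
clock: 20.2
position: [0.5305, 0.3464, 0.3921]
ee_rot: [-0.16, 0.987, -0.0, -0.0]
ft_force: [-0.2, -0.2, 1.9]
grip_width: -0.003
grasp_force: 1.1
```

```bash
python3 chk.py | tail -2
```

```text
headonly -4 5 0.538
[([0.7757, 0.0858, 0.02], 0.72), ([0.5322, 0.353, 0.2069], 0.56)]
```

Call:
arm_command:
  plan:
    - {"dp": [0, 0, 2], "spin": 0}
    - {"dp": [0, 0, 2], "spin": 0}
    - {"dp": [0, 0, 2], "spin": 0}
    - {"dp": [0, 0, 1.5], "spin": 0}
    - {"dp": [0, 0, 0], "spin": 0}

```text
clock: 20.8
position: [0.5305, 0.3464, 0.3847]
ee_rot: [-0.16, 0.987, 0.0, 0.0]
ft_force: [0.8, -0.6, 3.7]
grip_width: 0.001
grasp_force: 1.8
```

Call:
arm_command:
  plan:
    - {"dp": [0, 0, 1], "spin": 0}
    - {"dp": [0, 0, 1], "spin": 0}
    - {"dp": [0, 0, 1], "spin": 0}
    - {"dp": [0, 0, 0], "spin": 0}

```text
clock: 21.2
position: [0.5304, 0.3464, 0.3845]
ee_rot: [-0.16, 0.987, 0.001, 0.001]
ft_force: [-6.7, -3.5, 21.0]
grip_width: 0.004
grasp_force: 10.3
```

The force rose to 21 N at TCP z 0.3845, meaning a head top of about 0.2115 (0.211 expected). The head is seated, so I retreat and check.

Call:
arm_command:
  plan:
    - {"dp": [0, 0, -4], "spin": 0}
    - {"dp": [0, 0, -20], "spin": 0}
    - {"dp": [0, 0, -40], "spin": 0}
    - {"dp": [0, 0, -30], "spin": 0}
    - {"dp": [0, 0, 0], "spin": 0}

```text
clock: 21.7
position: [0.5309, 0.3463, 0.48]
ee_rot: [-0.16, 0.987, 0.001, 0.003]
ft_force: [0.0, 0.4, 0.2]
grip_width: -0.001
grasp_force: 0.0
```

```bash
python3 - <<'E'
from h import *
o=obs();print(o['position'],o['ft_force'],o['clock'])
im,c=cam('wrist');s=cam('scene')[0]
print(proj(c,[.53,.347,.211]),[(n,d['position'],d['score']) for n in('wrist','scene') for d in finder.find_in(n,'pin')])
cv2.imwrite('pics/m7.png',np.clip(np.hstack([cv2.resize(im,(400,300)),cv2.resize(s[200:290,300:420],(400,300),interpolation=3)])*1.4,0,255).astype(np.uint8))
E
```

```text
[0.53086438 0.34627227 0.4799592 ] [0.02394527 0.39709    0.2443285 ] 21.7
[283.25921357 203.54326105] [('wrist', [0.5282, 0.3432, 0.214], 0.97), ('scene', [0.5306, 0.351, 0.2086], 0.51)]
```

View pics/m7.png

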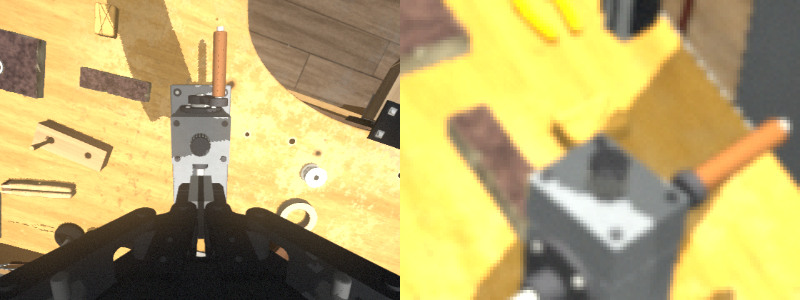

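The pin's head sits flat on the housing, wrist view (200,144), and the robot is clear of it. The punch is still in the stand.

```bash
python3 -c "
from workcell import manip
print(manip.hand_in())"
```

```text
the job is handed in; nothing more can be done
None
```

The pin caught in the shaft's cross-hole, is pushed through with its head flat on the housing, and is released; I handed the job in at about 22 s of the 72 s, and no verdict came back.

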